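Open the solvent can at the fossil preparation bench

TASK

Open the child-resistant cap of the rectangular steel solvent can: push the cap down firmly and, while it is down, turn it anticlockwise (seen from above) as far as it goes, about a quarter turn, then let go so that it springs back up. Leave the cap of the round white bottle closed.

Things in the scene. Friction and masses are not known exactly. Their poses are not given: they have to be found in the camera images.
- can_cap (a point): Centre of the round grip on the can's cap, half-way up it, on the turning axis. The grip (upright black ribbed cylinder, 36 mm across, 25 tall) stands on a black ribbed disc 62 mm wide, 18 thick, whose upper face is 12.5 mm below this point; the can's top is 39.5 mm below it. z up; it moves with the cap. Can: rectangular, bare steel with paper band, 110 x 70 x 150 mm, fixed in a bench holder.
- can_turn (a joint): Turn of the can's cap, rad: 0 closed (the small tab on the disc's rim is at the middle of a short end of the can), growing anticlockwise from above, 1.5 at the open stop. Unless pushed down, lugs block it at about 0.1 and the fingers slip round it. Pushed down 6 mm or more it passes; keep it down until about 0.8, or all the way. Light friction (0.12 N m); it stays where it is left.
- can_press (a joint): How far the can's cap is pushed down, in m: 0 up, 0.008 at its lower stop. A spring pushes it back up: about 5.5 N to start it, 14.5 N fully down.
- bottle_turn (a joint): Turn of the other cap, which stays closed, in rad: 0 closed. It is the same black cap, on a round white plastic bottle (80 mm across, 190 mm tall) in a like holder, at least 200 mm away on the other side of the bench's middle.
Mind the look-alikes: they are no part of the job. What is shaped like the part that bears can_cap but orange or pink is not meant. What is shaped like the part that bears bottle_turn but orange is not meant.

How it is judged:
On the way, in this order (a step that is already met when the one before it is completed fails the run):
1. the can's cap is pushed down (more than 4.5 mm) while still near closed (value of joint can_press above 0.0045 m and value of joint can_turn below 0.25 rad), for 0.02 s.
2. the can's cap is turned open by more than 1.05 rad (value of joint can_turn above 1.05 rad), for 0.1 s.
At the end, for the whole second after the job is handed in: The can's cap is turned anticlockwise by more than 1.05 rad (60 degrees) and has sprung back up (pushed down less than 2 mm); the bottle's cap is turned less than 0.2 rad (value of joint can_turn above 1.05 rad and value of joint can_press below 0.002 m and value of joint bottle_turn below 0.2 rad); the robot touches nothing.
It fails at once if the bottle's cap is turned open (0.2 rad or more) (value of joint bottle_turn above 0.2 rad).
It also fails if it takes over 35 s, if anything falls off the work surface, if the arm or the gripper's body presses on something with over 40 N, if the wrist force passes 120 N, or if a joint passes its speed limit or range.

ROBOT

A 7-joint arm with a two-finger parallel gripper is mounted at the origin on the work surface. World frame = base frame: x ahead of the robot, y to its left, z up, the work surface at z = 0. Lengths are in m, angles in rad, forces in N, time in s.
With the tool pointing down it reaches from about 0.4 to 0.875 m from the base axis. Payload 19.3 kg.
Tool frame: the origin (TCP) lies on the centre line of the jaws, within the pads' length; the fingertips stand 25 mm ahead of it and the grasp point (between the pads) lies 6 mm ahead of it; z points along the fingers, y is the direction in which the jaws open and shut (so a half turn about z gives the same grasp; the last joint's range is limited). The gripper opens to 85 mm and grips with 20 to 120 N. Pads are 22 mm wide; open, the fingers measure 114 mm over their backs; the gripper's body (76 mm by 85 mm) begins 54 mm behind the grasp point. The pads swing forward as they close: fully open they stand 13 mm farther back than shut.
Start: joints at [1.157, 0.521, -0.036, 1.599, 0.021, 1.021, -0.113], TCP at [0.211, -0.588, 0.256] pointing down, gripper open.
Joint ranges: [-2.91, 2.91], [-0.3, 2.13], [-1.5, 1.42], [0.17, 2.43], [-1.26, 4.41], [0.16, 1.93], [-2.52, 2.52]. Speed limits (rad/s): [1.89, 1.89, 2.39, 2.39, 3.01, 3.01, 3.01].

INTERFACE

Orientations are given as a rotation vector (axis times angle).
In Python, from rig import env gives the robot as it stands.
- The arm moves only by the tool send_rows, never from a script. Its argument "moves" is one flat list of numbers, 7 for each row, row after row: the turn, a rotation vector about the tool's x, y, z in rad, then the shift along the tool's x, y, z in mm, then the closure, from -1 (fully open) to 1 (shut). A call has 1 to 20 rows; each row shifts and turns the commanded pose from where the row before left it, along the tool's axes as they then stand; what a row does not reach is not made up. A row lasts 1/10 s, in which the tool goes at most 50 mm and 8.59 degrees, less where a joint would pass 70% of its speed; a pose out of reach is approached as far as the arm can. A call is refused whole if a number of a shift passes 50 or a number of a turn 0.15, either way. A call with a gripper value outside its range is refused whole. The fingers move at their own pace and stop on an object; "grip_force" is the grip in N (left out, the last holds). Time passes only in rows, so rows that do not move let the fingers close. It gives the time, the measured TCP pose, the force and the opening at its end, in the units of the state.
- env.observe(): the state, without advancing time (a new reading comes with each control period).
- env.capture(name): name is "scene" or "top"; returns a dict with "img" (480x640x3 uint8, blue, green, red), "K" (3x3 intrinsics, pixels), "cam_to_world" (4x4, takes a point from camera to world coordinates). Camera axes: x right, y down, z forward; pixel columns grow to the right and rows downward; lengths in m; the calibration is good to about 2 mm. A picture is of the moment at which its call begins. There is no depth.
- env.job_done(): hands the job in, once; it reports no verdict.
The state is a dict: "t": time; "joint_pos": joint angles; "joint_velocities": joint speeds; "tau": joint torques, N m; "eef_pos": TCP position; "tool_rot": TCP orientation; "contact_force": force on the tool from outside, world axes, zero at the start; "torque": the same for the moment, N m; "grip_width": finger opening in m.
Only numpy, scipy, OpenCV 4.12 (cv2) and the standard library are available. Lean on these libraries where they do the work, as an engineer would, in place of code of your own. Each camera call takes 0.05 s, during which the arm holds its last target.

## Working session

There is one attempt and no reset: what is moved stays moved. The work goes in short steps, Python scripts to look and compute and a tool call to move; the robot and the scene stay as the last step left them, time stands still between calls to the robot, and variables do not carry over. Pictures are saved under pics/ and viewed, and the job is handed in when it is done.

Besides the shell and the picture viewer there is one more tool, called after "Call:" in YAML: its name, and indented under it one key for each argument. send_rows: Moves the arm, as the interface text tells. Its arguments: {"type":"object","properties":{"moves":{"type":"array"},"grip_force":{"type":"number"}},"required":["moves"]}

```bash
mkdir -p pics; ls; python3 - <<'E'
from rig import env
import cv2,numpy as np
o=env.observe()
for k in o: print(k,np.round(o[k],4))
for n in("scene","top"):
    c=env.capture(n); cv2.imwrite(f"pics/{n}0.png",c["img"]); print(n,c["K"],c["cam_to_world"])
    np.savez(f"{n}0.npz",**c)
E
```

```text
pics
t 0.0
joint_pos [ 1.1567  0.522  -0.0364  1.6     0.0212  1.0211 -0.1128]
joint_velocities [ 0.0012  0.0001 -0.0005 -0.0009 -0.0005  0.0004  0.0018]
tau [-1.60000e-03 -9.27111e+01  1.97930e+00 -3.69940e+01  1.79000e-02
  8.20000e-03  0.00000e+00]
eef_pos [ 0.2106 -0.5881  0.2557]
tool_rot [-3.0942e+00 -5.3740e-01  4.0000e-04]
contact_force [-0.6024  0.0828  0.7711]
torque [-0.0112  0.0477  0.0789]
grip_width 0.085
scene [[615.94817937   0.         330.56668879]
 [  0.         615.94817937 232.75880877]
 [  0.           0.           1.        ]] [[ 0.68280303  0.52313493 -0.51000968  1.12492835]
 [ 0.73055133 -0.4806125   0.48508388 -0.70193417]
 [ 0.00864729 -0.70380499 -0.71034059  1.09312608]
 [ 0.          0.          0.          1.        ]]
top [[463.71818372   0.         311.26299199]
 [  0.         463.71818372 236.79433257]
 [  0.           0.           1.        ]] [[-0.00329427 -0.99722831  0.07432926  0.34305267]
 [-0.99991112  0.00424513  0.01263815 -0.06306421]
 [-0.01291866 -0.07428102 -0.99715367  1.14029411]
 [ 0.          0.          0.          1.        ]]
```

View pics/scene0.png

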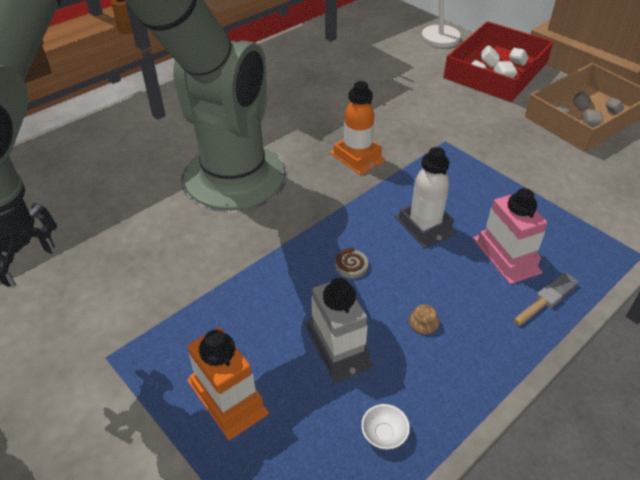

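View pics/top0.png

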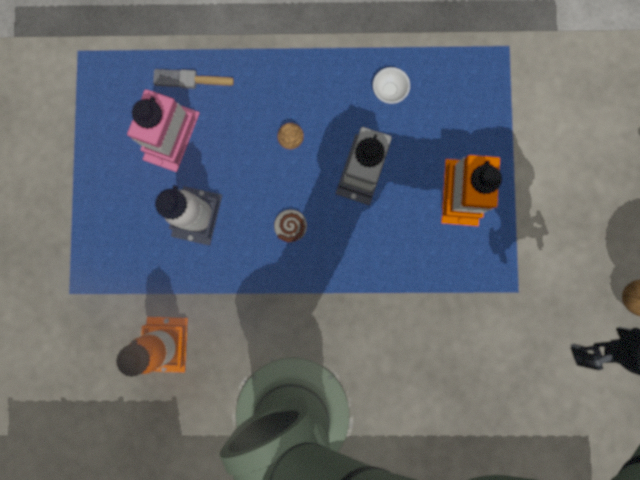

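Three cans share the shape. In the scene view they are orange at (220,375), bare steel at (340,320) and pink at (515,225). In the top view they are at (485,178), (370,152) and (147,112). Only the one in the middle is bare steel with a paper band. I'll confirm it with enlarged crops.

```bash
python3 - <<'E'
import cv2,numpy as np
a=cv2.imread("pics/scene0.png")[265:385,290:390]; b=cv2.imread("pics/top0.png")[115:215,325:408]
a=cv2.resize(a,(400,480),interpolation=cv2.INTER_CUBIC); b=cv2.resize(b,(398,480),interpolation=cv2.INTER_CUBIC)
o=np.hstack([a,b]); o=np.clip(o.astype(float)*1.6,0,255).astype(np.uint8)
cv2.imwrite("pics/crop0.png",o)
E
```

```text
(no output)
```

View pics/crop0.png

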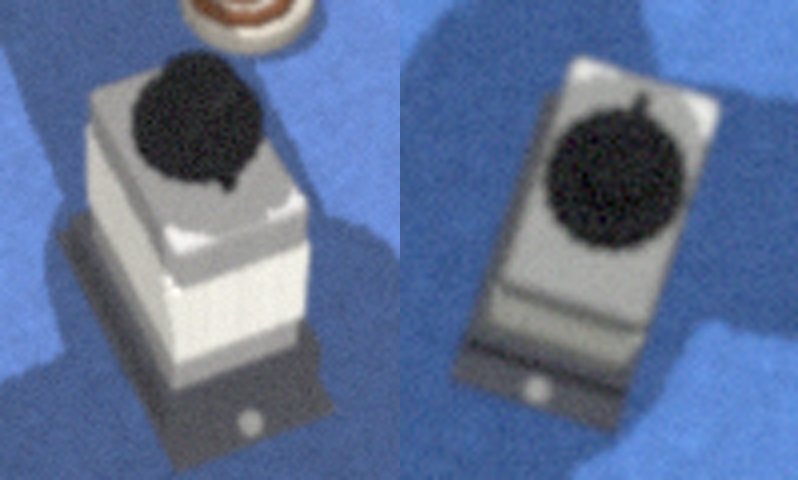

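The crop shows the bare steel can with the white paper band. Its tab is at the middle of the short end, the +x end of the can. I'll locate the cap by fitting its known silhouette in both views.

```bash
cat > h.py <<'E'
import cv2,numpy as np
from scipy.optimize import minimize
th=np.linspace(0,2*np.pi,60)
def proj(c,P):
    T=np.linalg.inv(c["cam_to_world"]); q=T[:3,:3]@P.T+T[:3,3:]; p=c["K"]@q; return (p[:2]/p[2]).T
def cyl(p,r,z0,z1): return np.vstack([np.c_[p[0]+r*np.cos(th),p[1]+r*np.sin(th),np.full(60,p[2]+z)] for z in(z0,z1)])
S=8
def mask(c,p,roi):
    x0,y0,x1,y1=roi; m=np.zeros(((y1-y0)*S,(x1-x0)*S),np.uint8)
    for q in(cyl(p,.031,-.0305,-.0125),cyl(p,.018,-.0125,.0125)):
        u=((proj(c,q)-[x0,y0]+.5)*S-.5)
        cv2.fillConvexPoly(m,cv2.convexHull(np.round(u).astype(np.int32)),255)
    return cv2.resize(m,(x1-x0,y1-y0),interpolation=cv2.INTER_AREA)/255.
def obs(c,roi,lo,hi):
    x0,y0,x1,y1=roi; g=cv2.cvtColor(c["img"],cv2.COLOR_BGR2GRAY)[y0:y1,x0:x1].astype(float)
    return np.clip((hi-g)/(hi-lo),0,1)
E
python3 - <<'E'
from h import *
cs=[np.load("scene0.npz"),np.load("top0.npz")]
for c in cs:pass
rois=[(316,270,364,322),(348,128,392,172)]
for c,r in zip(cs,rois):
    g=cv2.cvtColor(c["img"],cv2.COLOR_BGR2GRAY); x0,y0,x1,y1=r
    print(g[(y0+y1)//2,x0:x1])
# triangulate start
def ray(c,u):
    d=c["cam_to_world"][:3,:3]@np.linalg.inv(c["K"])@[*u,1]; return c["cam_to_world"][:3,3],d/np.linalg.norm(d)
A=0;b=0
for c,u in zip(cs,[(340,294),(370,151)]):
    o,d=ray(c,u);M=np.eye(3)-np.outer(d,d);A=A+M;b=b+M@o
p0=np.linalg.solve(A,b);print(p0)
O=[obs(c,r,25,60) for c,r in zip(cs,rois)]
# ignore anything except dark cap: blue shadow handled by threshold
def cost(p,idx=(0,1)): return sum(((mask(cs[i],p,rois[i])-O[i])**2).sum() for i in idx)
for s in [(0,0,0),(.004,-.004,.01),(-.005,.004,-.01)]:
    p=p0+s; simp=np.vstack([p]+[p+np.eye(3)[i]*.008 for i in range(3)])
    r=minimize(cost,p,method="Nelder-Mead",options=dict(initial_simplex=simp,xatol=1e-5,fatol=1e-3)); print(r.x.round(4),r.fun,cost(r.x,(0,)),cost(r.x,(1,)))
p=r.x
ims=[]
for c,ro in zip(cs,rois):
    im=np.clip(c["img"].astype(float)*1.6,0,255).astype(np.uint8); x0,y0,x1,y1=ro; x0-=15;y0-=15;x1+=15;y1+=15
    im=cv2.resize(im[y0:y1,x0:x1],(390,390*(y1-y0)//(x1-x0)));k=390/(x1-x0)
    for q in(cyl(p,.031,-.0305,-.0125),cyl(p,.018,-.0125,.0125)):
        cv2.polylines(im,[cv2.convexHull(np.round((proj(c,q)-[x0,y0]+.5)*k).astype(np.int32))],True,(0,0,255),1)
    ims.append(im[:390])
h=min(i.shape[0] for i in ims); cv2.imwrite("pics/fit0.png",np.hstack([i[:h] for i in ims]))
E
```

```text
[ 91  99 102  99 102  99  83  50  30  27  22  27  28  26  26  18  21  24
  24  21  21  25  25  26  30  20  26  26  24  25  28  24  25  27  25  29
  19  20  25  39  53  60  57  57  64  82  88  88]
[54 56 52 57 60 69 74 54 35 23 20 24 20 12 15 19 20 22 20 22 26 18 21 16
 22 23 29 26 20 17 13 22 21 30 19 41 63 87 86 76 63 54 57 55]
[ 0.59721391 -0.17474688  0.17438043]
[ 0.5961 -0.1738  0.1901] 141.92202465299846 58.33957771343832 83.58244693956014
[ 0.5962 -0.174   0.19  ] 141.5459758805483 59.13793438944205 82.40804149110625
[ 0.5957 -0.1738  0.1897] 141.91755384506743 58.28429787601315 83.63325596905429
```

```bash
ls pics
```

```text
crop0.png
fit0.png
scene0.png
top0.png
```

View pics/fit0.png

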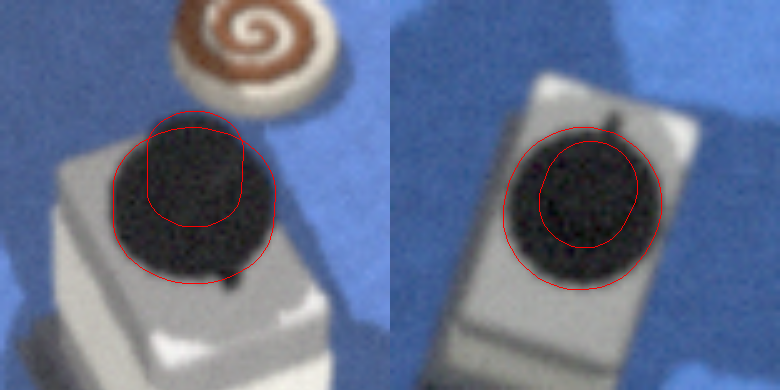

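```bash
python3 - <<'E'
from h import *
cs=[np.load("scene0.npz"),np.load("top0.npz")]
rois=[(316,270,364,322),(348,128,392,172)]
O=[]
for c,r in zip(cs,rois):
    x0,y0,x1,y1=r; m=c["img"][y0:y1,x0:x1].max(2).astype(float)
    O.append(np.clip((75-m)/(75-25),0,1))
def cost(p,idx=(0,1)): return sum(np.abs(mask(cs[i],p,rois[i])-O[i]).sum() for i in idx)
p0=np.array([.596,-.174,.193])
for idx in((0,1),(0,),(1,)):
  for z in((None,) if len(idx)==2 else (.190,.195)):
    f=(lambda p:cost(p,idx)) if z is None else (lambda p:cost(np.r_[p[:2],z],idx))
    s=p0 if z is None else p0[:2]; n=len(s)
    r=minimize(f,s,method="Nelder-Mead",options=dict(initial_simplex=np.vstack([s]+[s+np.eye(n)[i]*.006 for i in range(n)]),xatol=1e-5)); print(idx,z,r.x.round(4),r.fun)
# can top corners of steel from top image: hand-picked from fit0/crop (top crop origin 325,115 scale 4.8)
c=cs[1]
T=c["cam_to_world"]
for u in [(570,60),(718,102),(645,328),(500,283)]:
    px=np.array([325+(u[0]-400)/4.8-.4,115+u[1]/4.8-.4,1]); d=T[:3,:3]@np.linalg.inv(c["K"])@px; k=(.155-T[2,3])/d[2]; print((T[:3,3]+k*d).round(4))
E
```

```text
(0, 1) None [ 0.5956 -0.1743  0.1882] 253.02705882352944
(0,) 0.19 [ 0.5967 -0.1748] 129.1643137254902
(0,) 0.195 [ 0.5999 -0.1779] 138.31960784313728
(1,) 0.19 [ 0.5968 -0.1757] 125.21960784313725
(1,) 0.195 [ 0.5959 -0.1752] 131.35058823529414
[ 0.6543 -0.157   0.155 ]
[ 0.6345 -0.2233  0.155 ]
[ 0.5318 -0.1891  0.155 ]
[ 0.5526 -0.1245  0.155 ]
```

Target is can_cap ≈ (0.596, -0.175, 0.190). The steel can's top face measures about 69 x 108 mm against the 70 x 110 mm given, and the reach is 0.62 m, so it checks out. I'll lift first, then travel.

Call:
send_rows:
  moves: [0, 0, 0, 0, 0, -40, -1, 0, 0, 0, 0, 0, -40, -1, 0, 0, 0, 0, 0, -40, -1, 0, 0, 0, 0, 0, -30, -1, 0, 0, 0, 34, -17, 0, -1, 0, 0, 0, 34, -17, 0, -1, 0, 0, 0, 34, -17, 0, -1, 0, 0, 0, 34, -17, 0, -1, 0, 0, 0, 34, -17, 0, -1, 0, 0, 0, 34, -17, 0, -1, 0, 0, 0, 34, -17, 0, -1, 0, 0, 0, 34, -17, 0, -1, 0, 0, 0, 34, -17, 0, -1, 0, 0, 0, 34, -17, 0, -1, 0, 0, 0, 34, -17, 0, -1, 0, 0, 0, 34, -17, 0, -1, 0, 0, 0, 34, -17, 0, -1, 0, 0, 0, 34, -17, 0, -1, 0, 0, 0, 0, 0, 0, -1]
  grip_force: 60

```text
t: 2.0
eef_pos: [0.5812, -0.199, 0.4053]
tool_rot: [-3.091, -0.547, -0.0]
contact_force: [-0.7, 0.3, 0.7]
grip_width: 0.0857
```

```bash
python3 - <<'E'
from rig import env
import numpy as np
from scipy.spatial.transform import Rotation as R
o=env.observe()
for k in("t","joint_pos","eef_pos","tool_rot","contact_force","torque"): print(k,np.round(o[k],4))
M=R.from_rotvec(o["tool_rot"]).as_matrix(); print(M.round(4)); print("shift mm",1000*M.T@(np.array([.596,-.1745,.1905])-o["eef_pos"]))
E
```

```text
t 2.0
joint_pos [ 0.4002  0.4028 -0.2444  1.4097  0.0949  1.3416 -1.0678]
eef_pos [ 0.5812 -0.199   0.4053]
tool_rot [-3.091e+00 -5.466e-01 -2.000e-04]
contact_force [-0.7015  0.301   0.6585]
torque [-0.0147  0.0657 -0.0721]
[[ 9.394e-01  3.429e-01 -3.000e-04]
 [ 3.429e-01 -9.394e-01  2.700e-03]
 [ 6.000e-04 -2.600e-03 -1.000e+00]]
shift mm [ 22.14513492 -17.38391314 214.88842197]
```

Call:
send_rows:
  moves: [0, 0, 0, 7, -6, 36, -1, 0, 0, 0, 7, -6, 36, -1, 0, 0, 0, 8, -5, 36, -1, 0, 0, 0, 0, 0, 31, -1, 0, 0, 0, 0, 0, 0, -1, 0, 0, 0, 0, 0, 0, -1]

```text
t: 2.6
eef_pos: [0.5936, -0.1809, 0.268]
tool_rot: [-3.095, -0.537, 0.0]
contact_force: [0.6, -0.7, 0.9]
grip_width: 0.0852
```

```bash
python3 - <<'E'
from rig import env
import numpy as np,cv2
from h import *
o=env.observe()
for k in("t","joint_pos","eef_pos","tool_rot","contact_force"): print(k,np.round(o[k],4))
ims=[]
for n in("scene","top"):
    c=env.capture(n); np.savez(n+"1.npz",**c)
    u=proj(c,np.array([o["eef_pos"]]))[0]; print(u, proj(c,np.array([[.596,-.1745,.203]])))
    x,y=(340,270) if n=="scene" else (370,150)
    ims.append(cv2.resize(c["img"][y-60:y+60,x-50:x+50],(400,480),interpolation=cv2.INTER_CUBIC))
cv2.imwrite("pics/pre.png",np.clip(np.hstack(ims)*1.6,0,255).astype(np.uint8))
E
```

```text
t 2.6
joint_pos [ 0.3652  0.5112 -0.2429  1.5907  0.1356  1.0566 -1.1421]
eef_pos [ 0.5936 -0.1809  0.268 ]
tool_rot [-3.0954e+00 -5.3670e-01  4.0000e-04]
contact_force [ 0.632  -0.6554  0.9433]
[336.52749286 261.80437161] [[339.32617703 283.97668889]]
[378.30577575 139.78052415] [[371.02940004 147.61021022]]
```

View pics/pre.png

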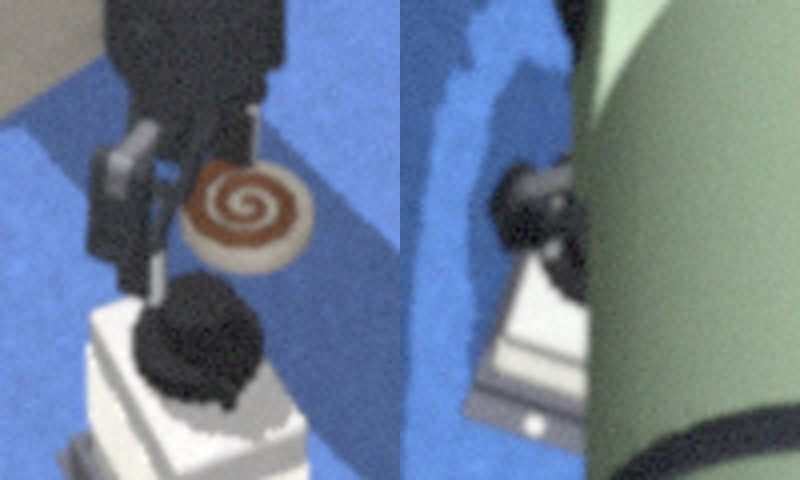

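The scene view shows the gripper directly above the steel can's cap (cap at about (203,340) in the crop), with the fingers straddling it. Next I'll correct about 5 mm sideways and go down around the grip.

Call:
send_rows:
  moves: [0, 0, 0, 4, -5, 0, -1, 0, 0, 0, 0, 0, 15, -1, 0, 0, 0, 0, 0, 15, -1, 0, 0, 0, 0, 0, 15, -1, 0, 0, 0, 0, 0, 10, -1, 0, 0, 0, 0, 0, 5, -1, 0, 0, 0, 0, 0, 0, -1, 0, 0, 0, 0, 0, 0, -1]

```text
t: 3.5
eef_pos: [0.5959, -0.1745, 0.2078]
tool_rot: [3.095, 0.537, 0.001]
contact_force: [0.4, -0.7, -0.1]
grip_width: 0.0854
```

Call:
send_rows:
  moves: [0, 0, 0, 0, 0, 0, 1, 0, 0, 0, 0, 0, 0, 1, 0, 0, 0, 0, 0, 0, 1, 0, 0, 0, 0, 0, 0, 1, 0, 0, 0, 0, 0, 0, 1, 0, 0, 0, 0, 0, 0, 1, 0, 0, 0, 0, 0, 0, 1, 0, 0, 0, 0, 0, 0, 1]
  grip_force: 60

```text
t: 4.3
eef_pos: [0.5958, -0.1745, 0.2076]
tool_rot: [3.095, 0.537, 0.001]
contact_force: [-0.8, -0.3, 5.3]
grip_width: 0.034
```

```bash
python3 - <<'E'
from rig import env
import numpy as np,cv2
o=env.observe()
for k in("t","eef_pos","tool_rot","contact_force","torque","grip_width"): print(k,np.round(o[k],4))
c=env.capture("scene"); cv2.imwrite("pics/grip.png",np.clip(cv2.resize(c["img"][220:340,280:400],(600,600),interpolation=cv2.INTER_CUBIC)*1.6,0,255).astype(np.uint8))
E
```

```text
t 4.3
eef_pos [ 0.5958 -0.1745  0.2076]
tool_rot [3.0951e+00 5.3720e-01 7.0000e-04]
contact_force [-0.7563 -0.3432  5.3437]
torque [0.0385 0.2207 0.0089]
grip_width 0.034
```

View pics/grip.png

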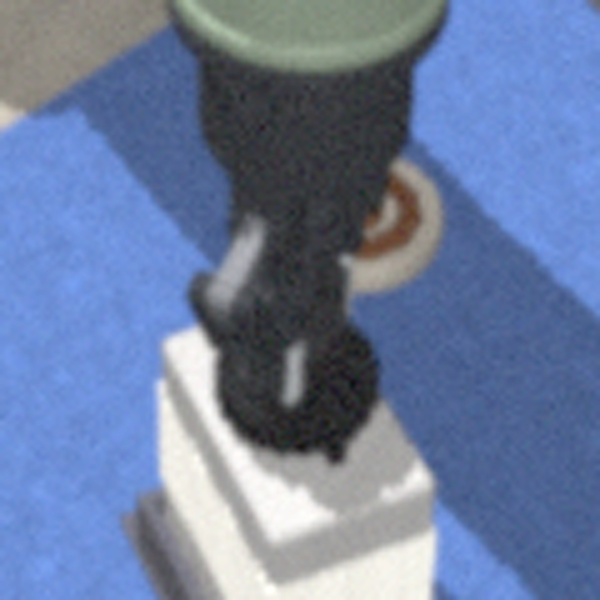

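The grip is held at 34 mm wide and centred, with 5 N of vertical load and the tab still at the +x end. Now I'll push down in steps.

Call:
send_rows:
  moves: [0, 0, 0, 0, 0, 2, 1, 0, 0, 0, 0, 0, 2, 1, 0, 0, 0, 0, 0, 2, 1, 0, 0, 0, 0, 0, 0, 1, 0, 0, 0, 0, 0, 0, 1]

```text
t: 4.85
eef_pos: [0.5959, -0.1745, 0.202]
tool_rot: [3.095, 0.537, 0.001]
contact_force: [-2.8, 1.2, 11.3]
grip_width: 0.034
```

Call:
send_rows:
  moves: [0, 0, 0, 0, 0, 2, 1, 0, 0, 0, 0, 0, 1, 1, 0, 0, 0, 0, 0, 1, 1, 0, 0, 0, 0, 0, 0, 1, 0, 0, 0, 0, 0, 0, 1]

```text
t: 5.35
eef_pos: [0.5961, -0.1745, 0.1995]
tool_rot: [3.094, 0.537, 0.003]
contact_force: [-9.6, 2.1, 31.8]
grip_width: 0.034
```

The force is 32 N, well above the 14.5 N the spring gives at full press, so the cap is on its lower stop. Now I'll turn it anticlockwise (negative about tool z), in two stages.

Call:
send_rows:
  moves: [0, 0, -0.1, 0, 0, 0, 1, 0, 0, -0.1, 0, 0, 0, 1, 0, 0, -0.1, 0, 0, 0, 1, 0, 0, -0.1, 0, 0, 0, 1, 0, 0, -0.1, 0, 0, 0, 1, 0, 0, 0, 0, 0, 0, 1]
  grip_force: 80

```text
t: 5.95
eef_pos: [0.596, -0.1745, 0.1995]
tool_rot: [2.863, 1.291, 0.002]
contact_force: [-11.1, 2.5, 34.9]
grip_width: 0.0337
```

```bash
python3 - <<'E'
from rig import env
import numpy as np,cv2
o=env.observe()
for k in("t","joint_pos","eef_pos","tool_rot","contact_force","torque","grip_width"): print(k,np.round(o[k],4))
c=env.capture("scene"); cv2.imwrite("pics/turn1.png",np.clip(cv2.resize(c["img"][220:340,280:400],(600,600),interpolation=cv2.INTER_CUBIC)*1.6,0,255).astype(np.uint8))
E
```

```text
t 5.95
joint_pos [ 0.433   0.5961 -0.3616  1.653   0.2495  0.9364 -0.7434]
eef_pos [ 0.596  -0.1745  0.1995]
tool_rot [2.8629e+00 1.2910e+00 2.1000e-03]
contact_force [-11.0861   2.4706  34.9127]
torque [0.8215 2.7564 0.1546]
grip_width 0.0337
```

View pics/turn1.png

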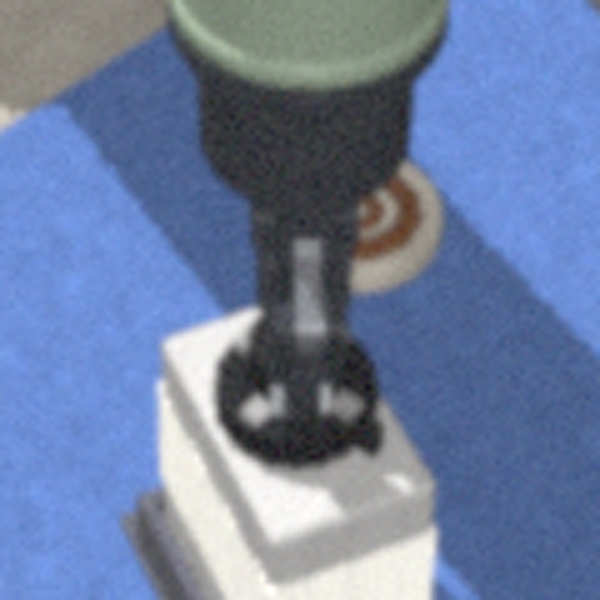

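The tab has moved anticlockwise with the fingers, from (338,452) to (372,440), and the 0.15 N m moment fits the light friction. I'll carry on to the stop.

Call:
send_rows:
  moves: [0, 0, -0.1, 0, 0, 0, 1, 0, 0, -0.1, 0, 0, 0, 1, 0, 0, -0.1, 0, 0, 0, 1, 0, 0, -0.1, 0, 0, 0, 1, 0, 0, -0.1, 0, 0, 0, 1, 0, 0, -0.1, 0, 0, 0, 1, 0, 0, -0.1, 0, 0, 0, 1, 0, 0, -0.1, 0, 0, 0, 1, 0, 0, -0.1, 0, 0, 0, 1, 0, 0, -0.05, 0, 0, 0, 1, 0, 0, 0, 0, 0, 0, 1]

```text
t: 7.1
eef_pos: [0.5958, -0.1746, 0.1996]
tool_rot: [1.958, 2.455, -0.0]
contact_force: [-13.7, 1.5, 35.7]
grip_width: 0.0333
```

```bash
python3 - <<'E'
from rig import env
import numpy as np,cv2
o=env.observe()
for k in("t","joint_pos","eef_pos","tool_rot","contact_force","torque","grip_width"): print(k,np.round(o[k],4))
c=env.capture("scene"); cv2.imwrite("pics/turn2.png",np.clip(cv2.resize(c["img"][220:340,280:400],(600,600),interpolation=cv2.INTER_CUBIC)*1.6,0,255).astype(np.uint8))
E
```

```text
t 7.1
joint_pos [ 0.5829  0.6362 -0.5942  1.6445  0.4112  0.9872  0.0742]
eef_pos [ 0.5958 -0.1746  0.1996]
tool_rot [ 1.9577e+00  2.4550e+00 -1.0000e-04]
contact_force [-13.746    1.4784  35.6892]
torque [0.2473 3.0633 0.0811]
grip_width 0.0333
```

View pics/turn2.png

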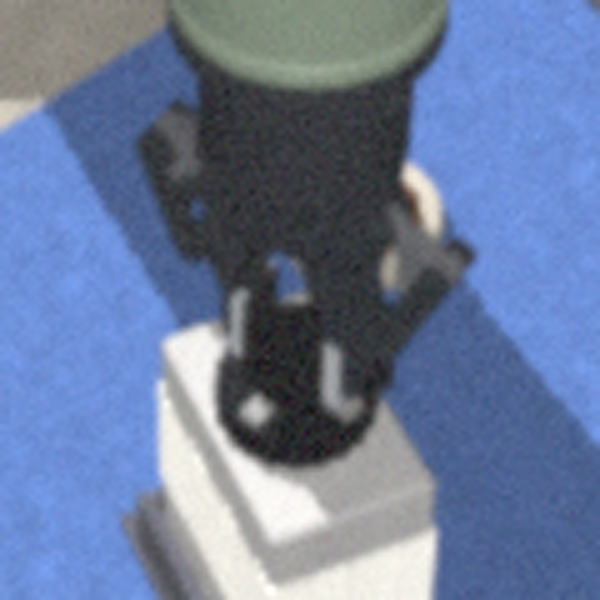

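Call:
send_rows:
  moves: [0, 0, -0.08, 0, 0, 0, 1, 0, 0, -0.08, 0, 0, 0, 1, 0, 0, 0, 0, 0, 0, 1, 0, 0, 0, 0, 0, 0, 1]

```text
t: 7.55
eef_pos: [0.5968, -0.1761, 0.1993]
tool_rot: [1.757, 2.599, -0.0]
contact_force: [-2.2, -6.7, 24.4]
grip_width: 0.034
```

```bash
python3 - <<'E'
from rig import env
import numpy as np,cv2
o=env.observe()
for k in("t","joint_pos","eef_pos","tool_rot","contact_force","torque","grip_width"): print(k,np.round(o[k],4))
E
```

```text
t 7.55
joint_pos [ 0.6067  0.6458 -0.6308  1.6421  0.4398  0.9953  0.2113]
eef_pos [ 0.5968 -0.1761  0.1993]
tool_rot [ 1.7571e+00  2.5989e+00 -4.0000e-04]
contact_force [-2.1938 -6.681  24.4171]
torque [-1.6329  0.2565  0.1344]
grip_width 0.034
```

The tool has now turned 1.61 rad, past the 1.5 stop, and the tool shifted slightly as it got there. I'll ease the push off, open and retreat upward.

Call:
send_rows:
  moves: [0, 0, 0, 0, 0, -3, 1, 0, 0, 0, 0, 0, -3, 1, 0, 0, 0, 0, 0, -2, 1, 0, 0, 0, 0, 0, 0, -1, 0, 0, 0, 0, 0, 0, -1, 0, 0, 0, 0, 0, 0, -1, 0, 0, 0, 0, 0, 0, -1, 0, 0, 0, 0, 0, 0, -1, 0, 0, 0, 0, 0, 0, -1]

```text
t: 8.45
eef_pos: [0.5956, -0.1744, 0.2052]
tool_rot: [-1.758, -2.604, -0.0]
contact_force: [0.7, -0.1, -1.0]
grip_width: 0.0852
```

Call:
send_rows:
  moves: [0, 0, 0, 0, 0, -10, -1, 0, 0, 0, 0, 0, -30, -1, 0, 0, 0, 0, 0, -40, -1, 0, 0, 0, 0, 0, -40, -1, 0, 0, 0, 0, 0, -40, -1, 0, 0, 0, 0, 0, 0, -1, 0, 0, 0, 0, 0, 0, -1]

```text
t: 9.15
eef_pos: [0.5957, -0.1743, 0.3666]
tool_rot: [1.757, 2.602, 0.001]
contact_force: [-1.1, 0.2, -0.2]
grip_width: 0.0852
```

```bash
python3 - <<'E'
from rig import env
import numpy as np,cv2
from h import *
o=env.observe()
for k in("t","eef_pos","contact_force"): print(k,np.round(o[k],4))
c=env.capture("scene"); np.savez("scene2.npz",**c)
a=c["img"][220:340,280:400]; b=np.load("scene0.npz")["img"][220:340,280:400]
f=lambda i:cv2.resize(i,(400,400),interpolation=cv2.INTER_CUBIC)
cv2.imwrite("pics/end.png",np.clip(np.hstack([f(b),f(a)])*1.8,0,255).astype(np.uint8))
cv2.imwrite("pics/endfull.png",c["img"])
p=np.array([.596,-.1745,.1905])
for a in(0,1.05,1.5):
  d=-.322+a # tab direction ~ can long axis
  t=p+[.034*np.cos(d),.034*np.sin(d),-.02]; print(a,(proj(c,t[None])[0]-[280,220])*400/120+[400,0])
E
```

```text
t 9.15
eef_pos [ 0.5957 -0.1743  0.3666]
contact_force [-1.1296  0.1693 -0.2026]
0 [622.30071384 292.5958488 ]
1.05 [655.70171731 254.21872641]
1.5 [651.43363703 233.88206712]
```

View pics/end.png

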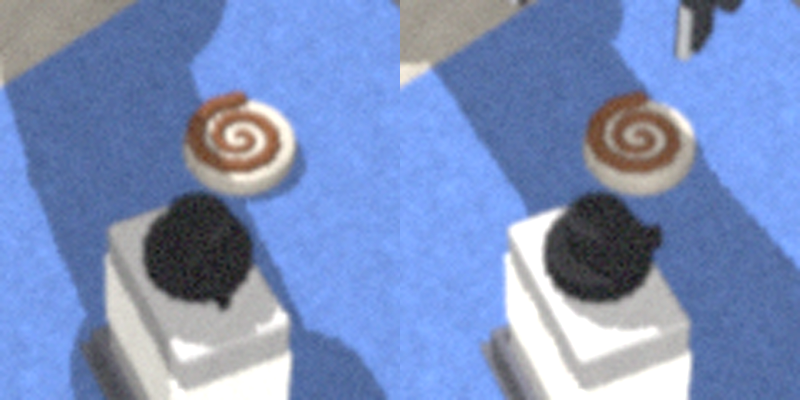

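View pics/endfull.png

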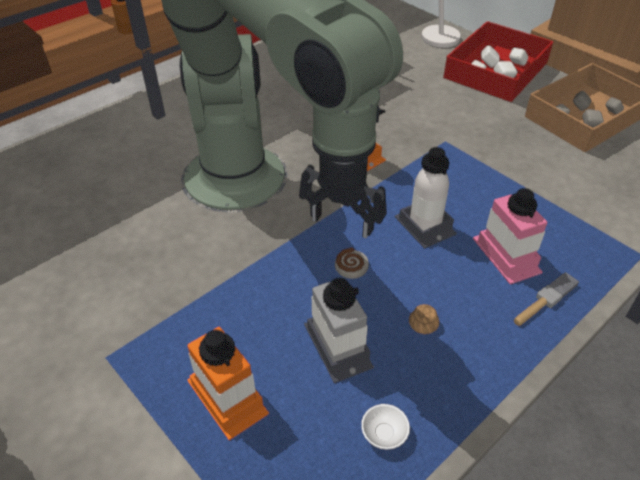

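The tab is now at (655,237) in the crop, and the prediction for 1.5 rad is (651,234). The grip's top edge is at row 193 both before and after, so the cap has sprung back up. The bottle is untouched and the arm is clear, so I'm handing in.

```bash
python3 -c "
from rig import env
print(env.job_done())"
```

```text
the job is handed in; nothing more can be done
None
```

I opened the steel can's cap and handed the job in at about 9 s of the 35 s allowed. I gripped the cap, pushed it down to its lower stop, turned it anticlockwise to the open stop, then eased off, let go and moved up clear.

- **Push:** the wrist read about 32 N before the turn began, well above the spring's 14.5 N. I took that as the cap being on its lower stop.
- **Turn:** the tool turned 1.61 rad in all, slightly past the 1.5 stop. In the last picture the tab is within about 1 image pixel of where 1.5 rad would put it.
- **Spring back:** the top of the cap is at the same image row as before the job, so it is back up.
- **Robot and bottle:** the robot is clear of everything, with about 1 N of residual force. I never went near the white bottle, and it looks unchanged in the last picture.

**Disagreements:** the top-view cap outline looked about 1 pixel smaller than the given 62 mm. The cap positions found from the two views agreed to about 1 mm at one height but differed by up to 5 mm at another. The grip came out centred regardless. No check failed, and handing in reports no verdict.

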